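Case the carving point and snap its cap on

ROBOT

A 7-joint arm with a two-finger parallel gripper is mounted at the origin on the work surface. World frame = base frame: x ahead of the robot, y to its left, z up, the work surface at z = 0. Lengths are in m, angles in degrees, forces in N, time in s.
With the tool pointing down it reaches from about 0.4 to 0.75 m from the base axis. Payload 19.5 kg.
Tool frame: the origin (TCP) lies on the centre line of the jaws, within the pads' length; the fingertips stand 22 mm ahead of it and the grasp point (between the pads) lies 3 mm ahead of it; z points along the fingers, y is the line along which they close (so a half turn about z gives the same grasp; the last joint's range is limited). The gripper opens to 85 mm and grips with 20 to 120 N. Pads are 22 mm wide; open, the fingers measure 114 mm over their backs; the gripper's body (76 mm by 85 mm) begins 54 mm behind the grasp point. The pads swing forward as they close: fully open they stand 13 mm farther back than shut.
Start: joints at [67.454, 40.479, -1.581, 85.061, 1.261, 54.483, -4.326], TCP at [0.198, -0.54, 0.253] pointing down, gripper open.
Joint ranges: [-155.06, 155.06], [-18.47, 123.98], [-90, 86.84], [0, 140.48], [-83.41, 263.41], [0, 116], [-161.91, 161.91]. Speed limits (degrees/s): [108.29, 108.29, 147.25, 147.25, 172.46, 172.46, 172.46].

INTERFACE

Orientations are given as a 3x3 rotation matrix whose columns are the frame's x, y, z axes.
In Python, from cell import r gives the robot as it stands.
- The arm moves only by the shell command python3 -m jog 'ROWS' [OPENING] [FORCE]. ROWS is JSON, a list that holds one entry, the list of rows, each a list of 4 numbers: the shift along the world's x, y, z in m, then the turn about the world's z in degrees. A call has 1 to 12 rows; each row shifts and turns the commanded pose from where the row before left it; what a row does not reach is not made up. A row lasts 1/12 s, in which the tool goes at most 41.7 mm and 7.16 degrees, less where a joint would pass 70% of its speed; a pose out of reach is approached as far as the arm can. A call with a gripper value outside its range is refused whole. OPENING is the finger opening in m, from 0 to 0.0854, set as the call begins (- or left out, the last holds). The fingers move at their own pace and stop on an object; FORCE is the grip in N (left out, the last holds). Time passes only in rows, so rows that do not move let the fingers close. It gives the time, the measured TCP pose, the force, the opening and the grip force at its end, in the units of the state.
- r.read_state(): the state, without advancing time (a new reading comes with each control period).
- r.capture(name): name is "scene" or "top"; returns a dict with "image" (420x560x3 uint8, red, green, blue), "fx", "fy", "cx", "cy" (pixels), "world_to_cam" (4x4, takes a point from world to camera coordinates). Camera axes: x right, y up, looking along -z (the intrinsics and any distortion apply to the point x, -y, -z); pixel columns grow to the right and rows downward; lengths in m; the calibration is good to about 2 mm. A picture is of the moment at which its call begins. There is no depth.
- r.finish_job(): hands the job in; it is judged then, once.
The state is a dict: "t": time; "joint_pos": joint angles; "joint_vel": joint speeds; "joint_torque": joint torques, N m; "eef_pos": TCP position; "tool_rot": TCP orientation; "ft_force": force on the tool from outside, world axes, zero at the start; "wrist_torque": the same for the moment, N m; "opening": finger opening in m; "finger_force": force on a finger pad.
Only numpy, scipy, OpenCV 4.12 (cv2) and the standard library are available. Lean on these libraries where they do the work, as an engineer would, in place of code of your own. Each camera call takes 0.05 s, during which the arm holds its last target. There are 200 camera calls.

TASK

Take the plain steel carving point out of the tool rack and slide it point first all the way down into the bore of the upright tool case. Then put the cap over it and press the cap straight down past the four ball catches until it snaps and sits flush on the case, and keep pressing: finish while still pushing the cap down with about 10 N. Leave the other two tools in the rack, and the mallet and the stone carving where they are.

Things in the scene. Friction and masses are not known exactly. Their poses are not given: they have to be found in the camera images.
- point: carving point to be cased: plain straight steel rod, 14 mm diameter, 100 mm long, no handle or head, 110 g. Starts upright in one of the rack's three holes, 60 mm of it showing. Origin at the centre of its lower end, z up along the rod; the lowest 6 mm taper to 10 mm diameter.
- cap: white plastic round cap, open below, 66 mm tall, about 70 g; 38 mm wide outside, with a flange 48 mm wide and 4 mm thick round its mouth; bore 31 mm wide, 61 mm deep. Stands mouth down on the bench. Origin at the centre of the mouth (underside of the flange), z up. Grip it at least 40 mm above the mouth, fingertips over 22 mm, so that they clear the ball catches.
- cap_top (a point): centre of the cap's flat closed top, 66 mm above its mouth. A thin dark band (look only) runs round the cap 46 to 49 mm above the mouth.
- case: upright tool case fixed to the bench: dark steel foot 110 x 110 x 8 mm, black round body 52 mm wide up to 57 mm above the bench, then a bare metal neck 28 mm wide up to 82 mm (rim bevelled). A bore 16.5 mm wide runs down the middle from the neck's rim, 70 mm deep: the cased point stands 30 mm out of it. Origin on the axis at bench height, z up.
- catch_ring (a point): on the case's axis, 66 mm above the bench, level with the centres of four sprung steel balls, 12 mm wide, 28 mm from the axis towards the foot's corners; ball tops 72 mm above the bench. They leave a 44 mm gap and spring outwards for the 48 mm flange, which meets them 13 mm above its seat; passing takes about 10 to 15 N, until the force drops suddenly, some 6 mm above the seat.
- case_floor (a point): centre of the floor of the bore, 12 mm above the bench: where the lower end of the point comes to rest
- case_seat (a point): on the axis at the top of the black body, 57 mm above the bench: the cap's mouth rests here when it is home
- case_mouth (a point): centre of the bore's mouth, at the neck's rim, 82 mm above the bench
- rack: light wooden rack fixed to the bench, 70 x 180 x 48 mm, with three holes 15.5 mm wide and 40 mm deep (floors 8 mm above the bench) in a row along its y axis, at y = -55, 0 and 55 mm. Origin at the centre of its underside, z up. Any tool may be in any hole.
- rasp: rasp in the rack with a swelling wooden handle 22 mm wide, 113 mm long: leave it. Origin at its lower end, z up.
- gouge: gouge in the rack with a dark mushroom head 25 mm wide, 93 mm long: leave it. Origin at its lower end, z up.
- mallet: wooden mallet lying on the bench, 208 mm long, head 55 x 110 x 60 mm: leave it. Origin under its handle's middle, handle along x, head to +x.
- stone: small stepped plaster carving, 60 x 70 x 42 mm: leave it. Origin at the centre of its underside.
Mind the look-alikes: they are no part of the job. Leave any green or yellow look-alike of the cap alone.

How it is judged:
By the outcome, as a careful person would: the job done as asked, in the order asked, and still so for the second after the job is handed in, while the arm keeps its last pose, push and grip.
It also fails if it takes over 61 s, if anything falls off the work surface, if the arm or the gripper's body presses on something with over 40 N, if the wrist force passes 120 N, or if a joint passes its speed limit or range.

## Working session

There is one attempt and no reset: what is moved stays moved. The work goes in short steps, Python scripts to look and compute and a shell command to move; the robot and the scene stay as the last step left them, time stands still between calls to the robot, and variables do not carry over. Pictures are saved under pics/ and viewed, at most 10 in all, crops included, and the job is handed in when it is done.

```bash
mkdir -p pics; ls; python3 - <<'E'
from cell import r
import cv2,numpy as np
for n in ("scene","top"):
    c=r.capture(n); cv2.imwrite(f"pics/{n}0.png",cv2.cvtColor(c["image"],cv2.COLOR_RGB2BGR))
    print(n,c["fx"],c["fy"],c["cx"],c["cy"],[k for k in c]);print(np.round(c["world_to_cam"],3).tolist())
s=r.read_state();print(s["t"],s["eef_pos"],np.round(s["tool_rot"],3).tolist(),s["ft_force"])
E
```

```text
pics
scene 381.2155886027649 381.2155886027649 282.2326989616215 206.28282597767546 ['image', 'fx', 'fy', 'cx', 'cy', 'world_to_cam']
[[-0.441, 0.897, 0.005, 0.28], [-0.755, -0.374, 0.538, 0.395], [0.485, 0.234, 0.843, -1.188], [0.0, 0.0, 0.0, 1.0]]
top 466.0543142806666 466.0543142806666 275.04939624618424 211.14779752971563 ['image', 'fx', 'fy', 'cx', 'cy', 'world_to_cam']
[[0.028, -1.0, 0.002, -0.028], [0.976, 0.028, 0.214, -0.596], [-0.214, -0.004, 0.977, -0.874], [0.0, 0.0, 0.0, 1.0]]
0.1 [ 0.19806726 -0.53960712  0.25290346] [[0.939, 0.345, -0.0], [0.345, -0.939, 0.001], [-0.0, -0.001, -1.0]] [0.2838429  0.17666693 0.02746223]
```

View pics/scene0.png

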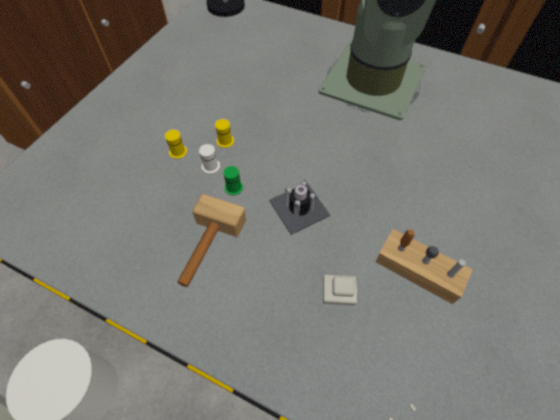

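View pics/top0.png

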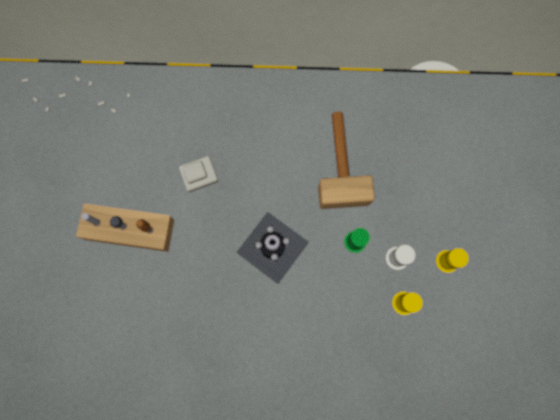

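The plain bright rod (the point) is at scene (459,268) and top (88,217). The dark mushroom head at (431,252)/(116,222) is the gouge, and the brown handle at (407,239)/(143,225) is the rasp. The only white cap is at scene (209,158) and top (402,256); the yellow and green ones are look-alikes. I'll confirm these and measure in one crop sheet.

```bash
cat > h.py <<'E'
from cell import r
import cv2,numpy as np
def cap(n):
    c=r.capture(n); c["bgr"]=cv2.cvtColor(c["image"],cv2.COLOR_RGB2BGR); return c
def world(c,u,v,z):
    M=np.array(c["world_to_cam"]);R,t=M[:3,:3],M[:3,3]
    d=R.T@np.array([(u-c["cx"])/c["fx"],-(v-c["cy"])/c["fy"],-1]);o=-R.T@t
    return (o+d*(z-o[2])/d[2])[:2]
def pix(c,p):
    q=np.array(c["world_to_cam"])@np.r_[p,1]
    return np.array([c["cx"]+c["fx"]*q[0]/-q[2], c["cy"]+c["fy"]*q[1]/q[2]])
def crop(c,u,v,h=25,k=8):
    # crop pixel (x,y) -> u-h+x/k-.5ish
    return cv2.resize(c["bgr"][v-h:v+h,u-h:u+h],None,fx=k,fy=k,interpolation=cv2.INTER_CUBIC)
E
python3 - <<'E'
from h import *
t=cap("top");s=cap("scene")
a=[crop(t,98,222,25,5),crop(t,272,246,25,5),crop(t,402,256,25,5)]
b=[crop(s,450,265,25,5),crop(s,300,198,25,5),crop(s,209,158,25,5)]
cv2.imwrite("pics/sheet.png",np.vstack([np.hstack(a),np.hstack(b)]))
E
```

```text
(no output)
```

View pics/sheet.png

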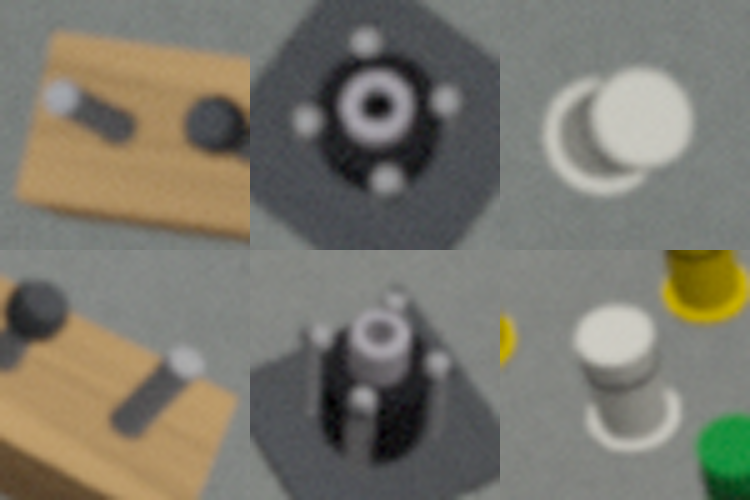

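```bash
python3 - <<'E'
from h import *
t=cap("top");s=cap("scene")
for n,a,b,z in (("point",(85,216.2),(462,262),.108),("case",(272,241.4),(300.8,189),.082),("cap",(404.8,254.2),(206.6,148.4),.066),("rasp",(143,225),(407,239),.121),("stone",(194,172),(345,285),.04)):
    print(n,world(t,*a,z).round(4),world(s,*b,z).round(4))
ci=world(t,247+119/5,221+111/5,.068);print("balls",ci)
print("capfl",world(t,377+102/5-.4,231+135/5-.4,.004))
for u,v in ((367,42),(446,101),(386,181),(307,121)):print(world(t,247+(u-250)/5,221+v/5,.072))
print("rackend",world(t,73+50/5,197+32/5,.048),world(t,73+18/5,197+195/5,.048))
E
```

```text
point [0.5664 0.3519] [0.5665 0.3549]
case [ 0.5317 -0.0069] [ 0.5311 -0.0042]
cap [ 0.5161 -0.2692] [ 0.5126 -0.2694]
rasp [0.5501 0.2357] [0.5733 0.2436]
stone [0.681 0.162] [0.6823 0.1676]
balls [ 0.5302153  -0.00447306]
capfl [ 0.51660908 -0.26981101]
[ 0.55715546 -0.00290664]
[ 0.53444771 -0.03472576]
[ 0.50221508 -0.0119874 ]
[0.52497562 0.01973172]
rackend [0.60483276 0.38425876] [0.53682602 0.38934275]
```

Confirmed: the rod at crop (62,98) is plain and headless, with the gouge's dark ball beside it. The white cap with the dark band is the target. Heading over to the point, in an arc.

```bash
python3 -m jog '[[[0.028,0.021,0,2],[0.028,0.021,0,2],[0.028,0.021,0,2],[0.028,0.021,0,2],[0.028,0.021,0,2],[0.028,0.021,0,2],[0.028,0.021,0,2],[0.028,0.021,0,2],[0.028,0.021,0,2]]]' 0.045
python3 -m jog '[[[0.01,0.035,0,2.5],[0.01,0.035,0,2.5],[0.01,0.035,0,2.5],[0.01,0.035,0,2.5],[0.01,0.035,0,2.5],[0.01,0.035,0,2.5],[0.01,0.035,0,2.5],[0.01,0.035,0,2.5],[0.01,0.035,0,2.5],[0.01,0.035,0,2.5]]]'
python3 -m jog '[[[0.002,0.035,0,2.5],[0.002,0.035,0,2.5],[0.002,0.035,0,2.5],[0.002,0.035,0,2.5],[0.002,0.035,0,2.5],[0.002,0.035,0,2.5],[0.002,0.035,0,2.5],[0.002,0.035,0,2.5],[0,0.035,0,2],[0,0.02,0,1],[0,0,0,0],[0,0,0,0]]]'
python3 -c "
from h import *
s=r.read_state();print(s['t'],s['eef_pos'].round(4) if hasattr(s['eef_pos'],'round') else s['eef_pos'],np.round(s['tool_rot'],3).tolist(),s['opening'])"
```

```text
t: 1.05
eef_pos: [0.4514, -0.3495, 0.2533]
tool_rot: [[0.785, 0.619, -0.0], [0.619, -0.785, 0.0], [-0.0, -0.0, -1.0]]
ft_force: [0.5, -0.4, 0.5]
opening: 0.045
finger_force: 0.0
t: 1.88
eef_pos: [0.5503, 0.001, 0.2533]
tool_rot: [[0.45, 0.893, -0.0], [0.893, -0.45, -0.0], [-0.0, 0.0, -1.0]]
ft_force: [0.7, -0.0, 0.9]
opening: 0.0455
finger_force: 0.0
t: 2.88
eef_pos: [0.5657, 0.3351, 0.2527]
tool_rot: [[0.066, 0.998, -0.001], [0.998, -0.066, -0.0], [-0.0, -0.001, -1.0]]
ft_force: [1.0, -0.8, -0.4]
opening: 0.045
finger_force: 0.0
2.8833 [0.5657 0.3351 0.2527] [[0.066, 0.998, -0.001], [0.998, -0.066, -0.0], [-0.0, -0.001, -1.0]] 0.04500460025564837
```

```bash
python3 -m jog '[[[0,0.018,-0.03,0],[0.001,0,-0.03,0],[0,0,-0.03,0],[0,0,0,0]]]'
python3 - <<'E'
from h import *
t=cap("top");s=cap("scene")
e=r.read_state()["eef_pos"]
for c in (t,s):
  for z,col in ((.108,(0,0,255)),):
    for p in ((.5665,.3535,.108),(*e[:2],e[2]-.022)):
      q=pix(c,p);print(q)
cv2.imwrite("pics/c1.png",np.hstack([crop(t,95,215,35,5),crop(s,450,255,35,5)]))
E
```

```text
t: 3.22
eef_pos: [0.5658, 0.3499, 0.1582]
tool_rot: [[0.068, 0.998, -0.006], [0.998, -0.068, -0.005], [-0.005, -0.006, -1.0]]
ft_force: [-0.6, -0.8, -1.1]
opening: 0.045
finger_force: 0.0
[ 84.14681633 216.11705731]
[ 78.02572309 211.8554229 ]
[461.26731894 261.68732559]
[467.28581611 254.12380881]
```

View pics/c1.png

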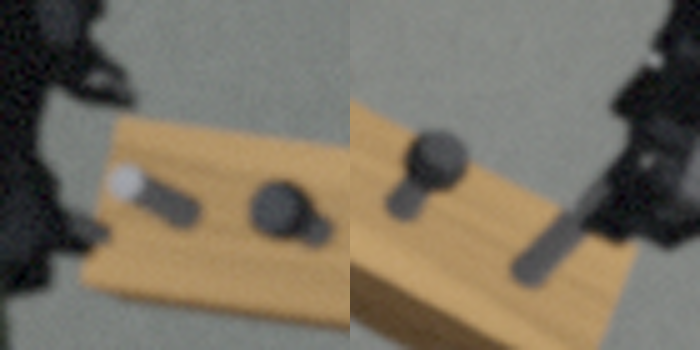

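```bash
python3 -m jog '[[[0.0005,0.002,-0.027,0],[0,0,-0.0265,0],[0,0,0,0],[0,0,0,0]]]' && python3 -m jog '[[[0,0,0,0],[0,0,0,0],[0,0,0,0],[0,0,0,0],[0,0,0,0],[0,0,0,0]]]' 0 60
```

```text
t: 3.65
eef_pos: [0.5682, 0.3541, 0.1115]
tool_rot: [[0.068, 0.998, 0.001], [0.998, -0.068, 0.0], [0.0, 0.001, -1.0]]
ft_force: [-0.5, -0.5, 0.8]
opening: 0.0447
finger_force: 0.0
t: 4.15
eef_pos: [0.5683, 0.3548, 0.1119]
tool_rot: [[0.067, 0.998, 0.002], [0.998, -0.067, 0.002], [0.002, 0.002, -1.0]]
ft_force: [-2.1, -0.2, 12.2]
opening: 0.0116
finger_force: 58.6
```

Grip is a bit high (the grasp point sits at the rod's top); regrasping 6 mm lower.

```bash
python3 -m jog '[[[0,0,0,0],[0,0,0,0],[0,0,0,0],[0,-0.001,-0.004,0],[0,0,-0.003,0],[0,0,0,0]]]' 0.04 && python3 -m jog '[[[0,0,0,0],[0,0,0,0],[0,0,0,0],[0,0,0,0],[0,0,0,0],[0,0,0,0]]]' 0 60
```

```text
t: 4.65
eef_pos: [0.5674, 0.3529, 0.1019]
tool_rot: [[0.067, 0.998, -0.001], [0.998, -0.067, -0.001], [-0.001, -0.001, -1.0]]
ft_force: [0.1, 0.8, 0.0]
opening: 0.04
finger_force: 0.0
t: 5.15
eef_pos: [0.5676, 0.3533, 0.1029]
tool_rot: [[0.067, 0.998, -0.0], [0.998, -0.067, 0.0], [0.0, -0.0, -1.0]]
ft_force: [-1.8, 1.2, 2.9]
opening: 0.012
finger_force: 58.7
```

```bash
python3 -m jog '[[[0,0,0.01,0],[0,0,0.03,0],[0,0,0.03,0],[0,0,0.03,0],[0,0,0,0],[0,0,0,0]]]'
python3 - <<'E'
from h import *
t=cap("top");s=cap("scene")
e=r.read_state()["eef_pos"]
for c in (t,s):print(pix(c,(*e[:2],e[2]-.03)))
cv2.imwrite("pics/c2.png",np.hstack([crop(t,85,215,35,5),crop(s,460,235,40,5)[:350]]))
E
```

```text
t: 5.65
eef_pos: [0.5681, 0.3534, 0.2047]
tool_rot: [[0.067, 0.998, 0.002], [0.998, -0.067, 0.001], [0.002, 0.002, -1.0]]
ft_force: [-0.0, -0.1, -2.3]
opening: 0.0123
finger_force: 58.8
[ 70.08606634 208.25728844]
[475.20192528 247.1323933 ]
```

View pics/c2.png

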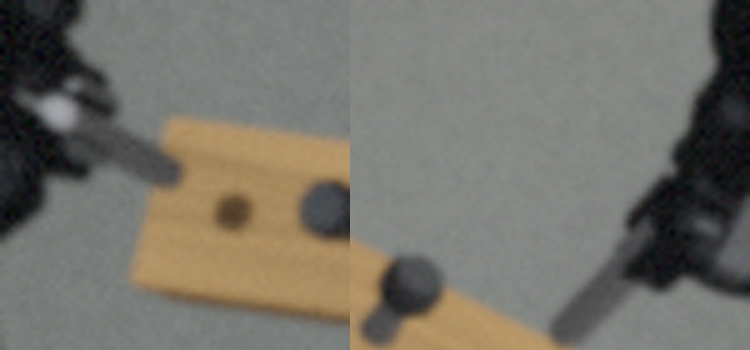

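The rod is gripped and hanging straight, and the hole at crop (232,212) is empty. Carrying it over to the case, raised to clear the rasp.

```bash
python3 -m jog '[[[0,0,0.03,0],[0,-0.01,0.015,0],[-0.003,-0.03,0,0],[-0.003,-0.035,0,0],[-0.0035,-0.035,0,0],[-0.0035,-0.035,0,0],[-0.0035,-0.035,0,0],[-0.0035,-0.035,0,0],[-0.0035,-0.035,0,0],[-0.0035,-0.035,0,0],[-0.0035,-0.035,0,0],[-0.0035,-0.025,0,0]]]'
python3 -m jog '[[[-0.001,-0.01,0,0],[0,-0.002,0,0],[0,0,0,0],[0,0,0,0]]]'
```

```text
t: 6.75
eef_pos: [0.5328, 0.0043, 0.2476]
tool_rot: [[0.07, 0.998, -0.0], [0.998, -0.07, -0.001], [-0.001, -0.0, -1.0]]
ft_force: [0.5, -0.6, -1.5]
opening: 0.012
finger_force: 58.9
t: 7.08
eef_pos: [0.5326, -0.0028, 0.2477]
tool_rot: [[0.066, 0.998, -0.0], [0.998, -0.066, 0.001], [0.001, -0.0, -1.0]]
ft_force: [0.4, 0.7, -1.5]
opening: 0.0122
finger_force: 58.9
```

```bash
python3 -m jog '[[[0,-0.0025,-0.03,0],[0,0,-0.028,0],[0,0,0,0],[0,0,0,0],[0,0,0,0]]]'
python3 - <<'E'
from h import *
t=cap("top");s=cap("scene")
e=r.read_state()["eef_pos"];print(e)
for c in (t,s):print(pix(c,(*e[:2],e[2]-.095)),pix(c,(.5325,-.0055,.082)))
cv2.imwrite("pics/c3.png",np.hstack([crop(t,272,236,30,6),crop(s,300,185,30,6)]))
E
```

```text
t: 7.5
eef_pos: [0.5331, -0.0055, 0.191]
tool_rot: [[0.066, 0.998, 0.001], [0.998, -0.066, 0.0], [0.0, 0.001, -1.0]]
ft_force: [0.1, -0.1, -0.0]
opening: 0.0119
finger_force: 58.8
[ 0.53322551 -0.00585704  0.19123043]
[271.46116439 239.50532964] [271.30976715 240.99750387]
[300.01741151 185.74137482] [300.01769855 189.23520038]
```

View pics/c3.png

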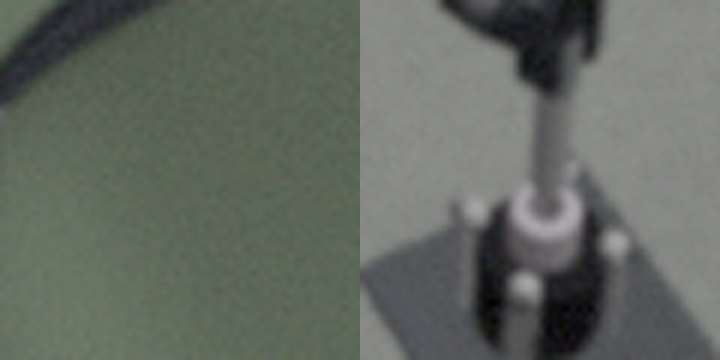

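Top view is blocked by the arm, but in the scene view the rod end (547,206) hangs right over the bore (547,213). Lowering and watching the force.

```bash
python3 -m jog '[[[-0.0005,0,-0.008,0],[0,0,-0.006,0],[0,0,-0.006,0],[0,0,-0.006,0],[0,0,0,0]]]'
```

```text
t: 8.02
eef_pos: [0.5317, -0.0063, 0.1625]
tool_rot: [[0.067, 0.998, -0.002], [0.998, -0.067, -0.0], [-0.0, -0.002, -1.0]]
ft_force: [-0.1, 0.3, -1.3]
opening: 0.0121
finger_force: 58.9
```

It's in the bore with no contact force. Lowering further.

```bash
python3 -m jog '[[[0,0,-0.01,0],[0,0,-0.012,0],[0,0,-0.012,0],[0,0,-0.01,0],[0,0,-0.006,0],[0,0,0,0],[0,0,0,0]]]'; python3 -m jog '[[[0,0,-0.002,0],[0,0,-0.002,0],[0,0,0,0],[0,0,0,0]]]'
```

```text
t: 8.6
eef_pos: [0.5321, -0.0062, 0.1137]
tool_rot: [[0.067, 0.998, -0.001], [0.998, -0.067, -0.0], [-0.0, -0.001, -1.0]]
ft_force: [-1.2, -0.8, -1.4]
opening: 0.0119
finger_force: 58.9
t: 8.93
eef_pos: [0.5321, -0.0063, 0.1099]
tool_rot: [[0.067, 0.998, -0.0], [0.998, -0.067, -0.0], [-0.0, -0.0, -1.0]]
ft_force: [-1.4, -0.1, -1.8]
opening: 0.012
finger_force: 58.9
```

```bash
python3 -m jog '[[[0,0,-0.001,0],[0,0,-0.001,0],[0,0,0,0],[0,0,0,0]]]'; python3 -m jog '[[[0,0,-0.001,0],[0,0,0,0],[0,0,0,0]]]'
```

```text
t: 9.27
eef_pos: [0.5321, -0.0063, 0.1077]
tool_rot: [[0.067, 0.998, -0.0], [0.998, -0.067, -0.0], [-0.0, -0.0, -1.0]]
ft_force: [-1.2, -1.3, -1.1]
opening: 0.0123
finger_force: 59.0
t: 9.52
eef_pos: [0.5322, -0.0063, 0.1068]
tool_rot: [[0.067, 0.998, 0.0], [0.998, -0.067, -0.0], [-0.0, 0.0, -1.0]]
ft_force: [-2.3, -1.4, 2.2]
opening: 0.0123
finger_force: 59.4
```

The rod touched the floor at the expected height (12 mm). Releasing, rising, then over to the cap.

```bash
python3 -m jog '[[[0,0,0,0],[0,0,0,0],[0,0,0,0],[0,0,0,0],[0,0,0.02,0],[0,0,0.03,0],[0,0,0.03,0],[0,0,0.02,0]]]' 0.05
python3 -m jog '[[[-0.001,-0.02,0,-3.5],[-0.001,-0.025,0,-3.5],[-0.0015,-0.025,0,-3.5],[-0.0015,-0.025,0,-3.5],[-0.0015,-0.025,0,-3.5],[-0.0015,-0.025,0,-3.5],[-0.0015,-0.025,0,-3.5],[-0.0015,-0.025,0,-3.5],[-0.0015,-0.025,0,-3.5],[-0.0015,-0.025,0,-3.5],[-0.0015,-0.019,0,-3.5],[0,0,0,-3]]]' 0.06
python3 -m jog '[[[0,0,0,0],[0,0,0,0]]]'
python3 - <<'E'
from h import *
t=cap("top");s=cap("scene")
for c in (t,s):print(pix(c,(.5315,-.0055,.112)), pix(c,(.516,-.27,.066)))
cv2.imwrite("pics/c4.png",np.hstack([crop(t,272,236,25,6),crop(s,300,185,25,6),crop(s,225,148,25,6)]))
E
```

```text
t: 10.18
eef_pos: [0.5324, -0.0061, 0.2092]
tool_rot: [[0.067, 0.998, 0.002], [0.998, -0.067, 0.0], [0.0, 0.002, -1.0]]
ft_force: [-0.6, -0.5, 0.1]
opening: 0.0499
finger_force: 0.0
t: 11.18
eef_pos: [0.5155, -0.2745, 0.2066]
tool_rot: [[0.717, 0.697, -0.001], [0.697, -0.717, -0.002], [-0.002, 0.001, -1.0]]
ft_force: [-0.0, -0.2, 0.6]
opening: 0.0602
finger_force: 0.0
t: 11.35
eef_pos: [0.5168, -0.2697, 0.2067]
tool_rot: [[0.71, 0.704, -0.0], [0.704, -0.71, 0.0], [0.0, -0.0, -1.0]]
ft_force: [0.0, 0.5, -0.5]
opening: 0.0602
finger_force: 0.0
[271.19587421 239.11285818] [405.19389143 254.2438693 ]
[300.81049623 181.03932298] [205.66892906 149.26247064]
```

View pics/c4.png

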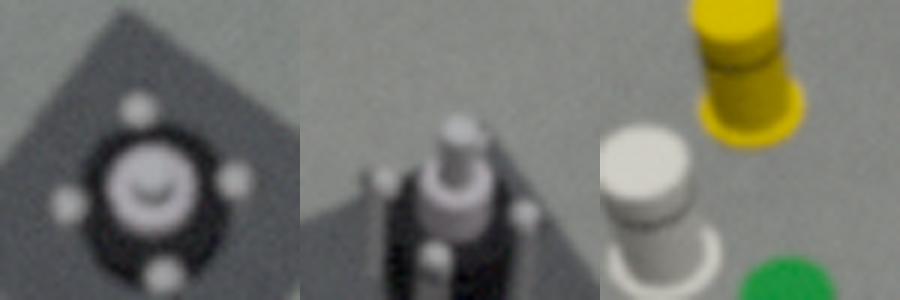

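The point is fully cased (its top is where predicted, scene (301.7,181.7)). Gripper hovers over the white cap (scene (207,150)). I'll grip it once, lightly, to centre it, then turn 90° and grip for real.

```bash
python3 -m jog '[[[-0.001,0,-0.035,0],[0,0,-0.035,0],[0,0,-0.035,0],[0,0,-0.03,0],[0,0,-0.019,0],[0,0,0,0],[0,0,0,0]]]'; python3 -m jog '[[[0,0,0,0],[0,0,0,0],[0,0,0,0],[0,0,0,0],[0,0,0,0]]]' 0.034 20
```

```text
t: 12.03
eef_pos: [0.5157, -0.2697, 0.0528]
tool_rot: [[0.71, 0.704, -0.001], [0.704, -0.71, 0.001], [-0.0, -0.001, -1.0]]
ft_force: [-0.2, 0.5, 0.8]
opening: 0.0602
finger_force: 0.0
t: 12.45
eef_pos: [0.5164, -0.2705, 0.0545]
tool_rot: [[0.711, 0.703, 0.002], [0.703, -0.711, -0.001], [0.001, 0.002, -1.0]]
ft_force: [-0.2, 0.3, 7.9]
opening: 0.0376
finger_force: 20.3
```

```bash
python3 -m jog '[[[0,0,0,0],[0,0,0,0],[0,0,0,0],[0,0,-0.002,7],[0,0,0,7],[0,0,0,7],[0,0,0,7],[0,0,0,7],[0,0,0,7],[0,0,0,7],[0,0,0,7],[0,0,0,7]]]' 0.056; python3 -m jog '[[[0,0,0,7],[0,0,0,7],[0,0,0,7],[0,0,0,6],[0,0,0,0],[0,0,0,0]]]'; python3 -m jog '[[[0,0,0,0],[0,0,0,0],[0,0,0,0],[0,0,0,0],[0,0,0,0],[0,0,0,0]]]' 0.03 60
```

```text
t: 13.45
eef_pos: [0.5157, -0.2704, 0.051]
tool_rot: [[-0.309, 0.951, 0.0], [0.951, 0.309, -0.0], [-0.0, 0.0, -1.0]]
ft_force: [0.2, 1.2, -0.3]
opening: 0.056
finger_force: 0.0
t: 13.95
eef_pos: [0.5156, -0.2704, 0.0508]
tool_rot: [[-0.7, 0.714, -0.0], [0.714, 0.7, -0.0], [-0.0, -0.0, -1.0]]
ft_force: [0.8, 0.3, 0.2]
opening: 0.0558
finger_force: 0.0
t: 14.45
eef_pos: [0.5157, -0.2703, 0.0511]
tool_rot: [[-0.701, 0.713, 0.0], [0.713, 0.701, -0.001], [-0.0, -0.0, -1.0]]
ft_force: [-1.2, -0.3, 5.9]
opening: 0.0371
finger_force: 60.4
```

```bash
python3 -m jog '[[[0,0,0.02,0],[0,0,0.035,0],[0,0,0.035,0],[0,0,0.035,0],[0,0,0.025,0],[0,0,0,0]]]'; python3 -m jog '[[[0.002,0.02,0,0],[0.002,0.03,0,0],[0.002,0.03,0,0],[0.002,0.03,0,0],[0.002,0.03,0,0],[0.002,0.03,0,0],[0.002,0.03,0,0],[0.002,0.03,0,0],[0,0.022,0,0],[0,0.012,0,0],[0,0,0,0],[0,0,0,0]]]'
```

```text
t: 14.95
eef_pos: [0.5171, -0.2704, 0.2056]
tool_rot: [[-0.701, 0.713, 0.006], [0.713, 0.701, -0.002], [-0.006, 0.002, -1.0]]
ft_force: [0.7, 0.1, 0.0]
opening: 0.0365
finger_force: 60.2
t: 15.95
eef_pos: [0.5316, -0.0066, 0.2006]
tool_rot: [[-0.702, 0.712, -0.0], [0.712, 0.702, -0.001], [-0.0, -0.001, -1.0]]
ft_force: [-0.5, -0.6, -0.2]
opening: 0.0368
finger_force: 60.2
```

```bash
python3 -m jog '[[[0.0005,0.0005,-0.025,0],[0,0,-0.015,0],[0,0,0,0],[0,0,0,0],[0,0,0,0]]]'
python3 - <<'E'
from h import *
s=cap("scene")
e=r.read_state()["eef_pos"];print(e, pix(s,(*e[:2],e[2]-.051)),pix(s,(.5315,-.0055,.082)))
cv2.imwrite("pics/c5.png",crop(s,300,180,35,8))
E
```

```text
t: 16.37
eef_pos: [0.5324, -0.0065, 0.1615]
tool_rot: [[-0.702, 0.712, 0.001], [0.712, 0.702, -0.0], [-0.001, 0.0, -1.0]]
ft_force: [0.3, 0.3, -0.6]
opening: 0.0367
finger_force: 60.2
[ 0.53250286 -0.00631476  0.161676  ] [300.2556473 181.5937196] [300.20274755 188.911034  ]
```

View pics/c5.png

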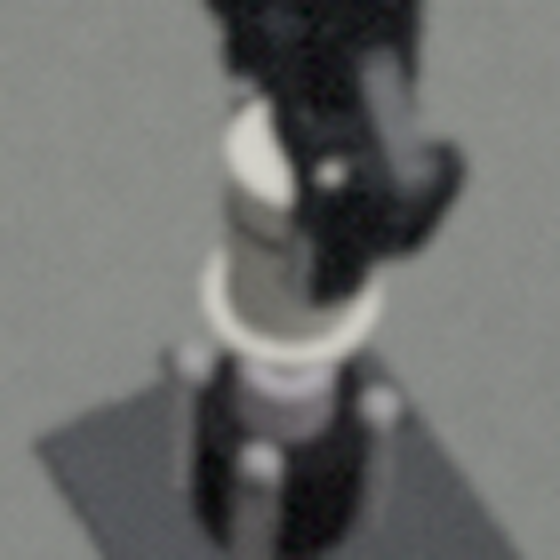

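The cap's flange (centre ~292,295) is over the neck (centre ~288,390), aligned within about 1.5 mm. Nudging 0.5 mm and lowering.

```bash
python3 -m jog '[[[0,-0.0005,-0.012,0],[0,0,-0.012,0],[0,0,-0.004,0],[0,0,-0.003,0],[0,0,-0.003,0],[0,0,0,0]]]'
```

```text
t: 16.92
eef_pos: [0.5321, -0.0064, 0.1269]
tool_rot: [[-0.703, 0.711, -0.0], [0.711, 0.703, -0.0], [-0.0, -0.0, -1.0]]
ft_force: [-1.2, -1.1, -0.9]
opening: 0.0371
finger_force: 60.3
```

It's over the neck freely. Pressing on slowly.

```bash
python3 -m jog '[[[0,0,-0.003,0],[0,0,-0.002,0],[0,0,-0.002,0],[0,0,0,0]]]'; python3 -m jog '[[[0,0,-0.002,0],[0,0,-0.001,0],[0,0,0,0]]]';  python3 -m jog '[[[0,0,-0.001,0],[0,0,-0.001,0],[0,0,0,0]]]'
```

```text
t: 17.25
eef_pos: [0.532, -0.0064, 0.1198]
tool_rot: [[-0.703, 0.711, -0.0], [0.711, 0.703, -0.0], [-0.0, -0.001, -1.0]]
ft_force: [-3.5, -1.8, 6.7]
opening: 0.0371
finger_force: 60.9
t: 17.5
eef_pos: [0.532, -0.0064, 0.1168]
tool_rot: [[-0.703, 0.711, -0.0], [0.711, 0.703, -0.0], [-0.0, -0.0, -1.0]]
ft_force: [-2.0, -1.8, -0.3]
opening: 0.0367
finger_force: 60.2
t: 17.75
eef_pos: [0.532, -0.0064, 0.1146]
tool_rot: [[-0.703, 0.711, -0.0], [0.711, 0.703, -0.0], [0.0, -0.0, -1.0]]
ft_force: [-1.7, -1.5, -3.7]
opening: 0.037
finger_force: 60.3
```

```bash
python3 -m jog '[[[0,0,-0.001,0],[0,0,-0.001,0],[0,0,0,0]]]'; python3 -m jog '[[[0,0,-0.001,0],[0,0,-0.001,0],[0,0,0,0]]]';  python3 -m jog '[[[0,0,-0.001,0],[0,0,0,0],[0,0,0,0]]]'
```

```text
t: 18.0
eef_pos: [0.5319, -0.0063, 0.1123]
tool_rot: [[-0.703, 0.711, -0.001], [0.711, 0.703, -0.0], [0.0, -0.001, -1.0]]
ft_force: [-0.3, -0.1, -10.0]
opening: 0.0369
finger_force: 61.0
t: 18.25
eef_pos: [0.5317, -0.0064, 0.1102]
tool_rot: [[-0.703, 0.711, -0.001], [0.711, 0.703, -0.0], [0.001, -0.001, -1.0]]
ft_force: [-3.4, -1.9, -13.8]
opening: 0.0371
finger_force: 61.4
t: 18.5
eef_pos: [0.532, -0.0063, 0.1096]
tool_rot: [[-0.703, 0.711, -0.001], [0.711, 0.703, -0.0], [0.0, -0.001, -1.0]]
ft_force: [-2.8, -2.3, -9.7]
opening: 0.0371
finger_force: 61.9
```

The catches now pull the cap down (negative force), so the snap has passed. Continuing to the seat.

```bash
python3 -m jog '[[[0,0,-0.001,0],[0,0,0,0],[0,0,0,0]]]'; python3 -m jog '[[[0,0,-0.001,0],[0,0,0,0],[0,0,0,0]]]';  python3 -m jog '[[[0,0,-0.0005,0],[0,0,0,0],[0,0,0,0]]]'
```

```text
t: 18.75
eef_pos: [0.5321, -0.0063, 0.1089]
tool_rot: [[-0.703, 0.711, -0.0], [0.711, 0.703, -0.0], [-0.0, -0.0, -1.0]]
ft_force: [-4.5, -2.5, -4.3]
opening: 0.0365
finger_force: 62.5
t: 19.0
eef_pos: [0.5321, -0.0063, 0.1082]
tool_rot: [[-0.703, 0.711, 0.0], [0.711, 0.703, -0.0], [-0.0, -0.0, -1.0]]
ft_force: [-6.9, -2.6, 3.0]
opening: 0.0368
finger_force: 63.1
t: 19.25
eef_pos: [0.5321, -0.0063, 0.1081]
tool_rot: [[-0.703, 0.711, 0.001], [0.711, 0.703, -0.0], [-0.001, 0.0, -1.0]]
ft_force: [-9.5, -2.1, 14.0]
opening: 0.0369
finger_force: 64.4
```

```bash
python3 -m jog '[[[-0.0006,0,0.0002,0],[0,0,0,0],[0,0,0,0],[0,0,0,0]]]'; python3 -m jog '[[[0,0,0,0],[0,0,0,0],[0,0,0,0]]]'
```

```text
t: 19.58
eef_pos: [0.532, -0.0063, 0.1081]
tool_rot: [[-0.703, 0.711, 0.001], [0.711, 0.703, -0.0], [-0.001, 0.001, -1.0]]
ft_force: [-4.5, -3.2, 9.0]
opening: 0.0369
finger_force: 63.8
t: 19.83
eef_pos: [0.532, -0.0063, 0.1081]
tool_rot: [[-0.703, 0.711, 0.001], [0.711, 0.703, -0.0], [-0.001, 0.001, -1.0]]
ft_force: [-4.6, -4.0, 10.1]
opening: 0.0365
finger_force: 63.8
```

```bash
python3 - <<'E'
from h import *
s=cap("scene");f=[]
for i in range(5): f.append(r.read_state()["ft_force"][2]); cap("top")
print(np.round(f,1), pix(s,(.5317,-.006,.057)),pix(s,(.5317,-.006,.105)))
cv2.imwrite("pics/c6.png",np.hstack([crop(s,300,190,30,10),]))
E
```

```text
[ 9.6  9.2 10.   9.   9.4] [299.49086389 195.11134489] [300.42228056 182.90250491]
```

View pics/c6.png

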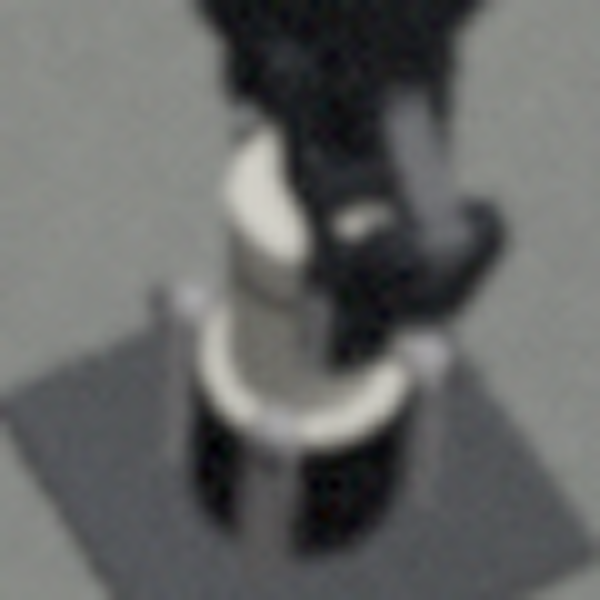

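The cap sits level: its flange (305,385) is flush on the black body, below the ball tops. The downward push is steady at about 9.5 N, so I'm handing in.

```bash
python3 -c "
from cell import r
print(r.finish_job())"
```

```text
the job is handed in; nothing more can be done
None
```

The point is fully down in the case, the cap is snapped past the catches and flush on its seat, and I handed in at about 20 s with the arm still pressing down at about 9.5 N.

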